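# Close the tea box: fold the flap and tuck it under the lip

### The arm

A 6-joint arm with a two-finger parallel gripper is mounted at the origin on a cart in front of the work surface, level with it; the furniture and walls round the work are solid. World frame = base frame: x ahead of the robot, y to its left, z up, the work surface at z = 0. Lengths are in m, angles in rad, forces in N, time in s.
With the tool pointing down it reaches from about 0.375 to 0.9 m from the base axis. Payload 3.1 kg.
Tool frame: the origin (TCP) lies where the fingers leave the gripper's body, on its centre line; the fingertips stand 73 mm ahead of it and the grasp point (between the pads) lies 54 mm ahead of it; z points along the fingers, y is the line along which they close (so a half turn about z gives the same grasp; the last joint's range is limited). The gripper opens to 85 mm and grips with 20 to 120 N. Pads are 22 mm wide; open, the fingers measure 114 mm over their backs; the gripper's body (76 mm by 85 mm) begins 54 mm behind the grasp point. The pads swing forward as they close: fully open they stand 13 mm farther back than shut.
Start: joints at [1.036, 0.527, 1.433, -0, 1.181, -0.178], TCP at [0.218, 0.586, 0.304] pointing down, gripper open.
Joint ranges: [-3.08, 3.08], [-0.75, 2.2], [0.22, 2.44], [-1.43, 4.57], [0, 2.65], [-2.85, 2.85]. Speed limits (rad/s): [2.79, 2.79, 3.14, 3.14, 3.14, 3.14].

### API

Orientations are given as a unit quaternion [x, y, z, w].
In Python, from station import manip gives the robot as it stands.
- The arm moves only by the tool step_arm, never from a script. Its argument "moves" is one flat list of numbers, 5 for each row, row after row: the opening, from 0 (shut) to 1 (fully open), then the shift along the world's x, y, z scaled (see below), then the turn about the world's z scaled (see below). In form: [fingers, x, y, z, yaw, fingers, x, y, z, yaw, ...]. A call has 1 to 12 rows; each row is the pose to reach, as a shift and turn from the pose commanded when the call began, turning the shorter way round; what a row does not reach only later rows make up. The controller multiplies each number of a shift by 200 mm and each number of a turn by pi rad. A row lasts 1/8 s, in which the tool goes at most 62.5 mm and 10.7 degrees, less where a joint would pass 70% of its speed; a pose out of reach is approached as far as the arm can. A call with a number of a shift or a turn outside -1 to 1 is refused whole. A call with a gripper value outside its range is refused whole. The fingers move at their own pace and stop on an object; "grip_force" is the grip in N (left out, the last holds). Time passes only in rows, so rows that repeat a pose let the fingers close. It gives the time, the measured TCP pose, the force, the opening and the grip force at its end, in the units of the state.
- manip.sense(): the state, without advancing time (a new reading comes with each control period).
- manip.snapshot(name): name is "side" or "top"; returns a dict with "color" (400x640x3 uint8, blue, green, red), "z_map" (400x640 float32, m along the optical axis (not along the pixel's ray), 0 where there is no reading), "fovy" (degrees; the focal length in pixels is half the picture's height over the tangent of half this angle, whatever the lens; pixels are square), "cx", "cy" (the principal point, pixels), "R" (3x3) and "t" (3): a world point X has camera coordinates R X + t. Camera axes: x right, y down, z forward; pixel columns grow to the right and rows downward; lengths in m; the calibration is good to about 2 mm. A picture is of the moment at which its call begins.
- manip.sign_off(): hands the job in; it is judged then, once.
The state is a dict: "t": time; "q": joint angles; "qd": joint speeds; "tau": joint torques, N m; "tcp_pos": TCP position; "tool_rot": TCP orientation; "force": force on the tool from outside, world axes, zero at the start; "ft_torque": the same for the moment, N m; "finger_gap": opening from 0.0 (shut) to 1.0 (fully open); "gripper_force": force on a finger pad.
Only numpy, scipy, OpenCV 4.12 (cv2) and the standard library are available. Lean on these libraries where they do the work, as an engineer would, in place of code of your own. Each camera call takes 0.05 s, during which the arm holds its last target. There are 200 camera calls.

### The job

Close the white tea box: with the fingertips push its green flap over until it lies flat, then push it along by its yellow thumb step until its front edge is fully home beneath the box's grey retaining lip, so that it stays shut when you let go. Only push and press: do not pinch the flap, and leave the honey jar, the glass tumbler and the teaspoon where they are.

Things in the scene. Friction and masses are not known exactly. Their poses are not given: they have to be found in the camera images.
- tea_box: White open-topped box of tea sachets, 150 (x) x 90 (y) mm, fixed on the range. Origin: centre of underside; x from the flap's hinge end to the lip end (the flap folds and is tucked along +x), z up. Side walls 5 mm thick, 50 mm high; beside the hinge, x -75 to -19 mm, they rise to 60 mm as slotted ears. A grey deck, the retaining lip, spans x 37 to 75 mm at z 53 to 57 mm.
- lip_edge (a point): Middle of the lower edge of the retaining lip, where the flap goes in: 37 mm along the box's x, 53 mm above its underside. The closed flap's outer face passes 3 mm below it.
- flap (a joint): Fold angle of the green flap, rad: 0 flat and closed, 1.57 upright, 1.9 leaning back to the box's -x. Stiff plate 90 mm long, 70 wide, 4 thick. A weak spring lifts it (2 N pushed 45 mm from the hinge folds it; let go untucked it rises again). Its green outer face looks to the box's -x when upright and up when closed (then 50 mm above the range top); the pale lining faces the sachets.
- flap_slide (a joint): How far the flap's hinge pin has moved in its slots along the box's +x, in m: 0 back, 0.024 at the front stop, where the flap's edge lies 12 mm beneath the lip. 3 N of friction; it stays where it is left. The flap can be folded flat in front of the lip only while this is under 0.012; with more, its edge lands on top of the lip.
- flap_hinge (a point): Middle of the flap's hinge pin: on the box's centre line, 48 mm above the underside, 65 mm behind the box's origin (-x) when the slide is 0. It moves with the slide.
- thumb_step (a point): Middle of the upright back face of the yellow thumb step on the flap's outer face, 50 mm from the hinge: 6 mm high, 40 mm wide, sloping off towards the flap's front edge. Closed, its upright face looks back to the hinge, so a fingertip standing on the flap behind it pushes the flap forward.
- flap_edge (a point): Middle of the flap's free (front) edge, on its outer face, 90 mm from the hinge.
- flap_face: The green outer plate of the flap with its yellow thumb step. Origin on the hinge, x along the flap to its free edge, z out of the outer face (2 mm from the origin).
- flap_lining: The pale lining on the flap's inner face. Origin and axes as flap_face; its surface lies 2 mm under the origin.
- honey_jar: Honey jar with a grey lid, 63 mm wide, 95 mm high, loose beside the box. Origin: centre of its underside.
- tumbler: Clear glass tumbler, 80 mm wide, 91 mm high, loose beside the box. Origin: centre of its underside.
- teaspoon: Steel teaspoon, 139 x 30 x 10 mm, loose beyond the box. Origin: centre of its underside, x along the spoon.
Things that resemble listed ones, but are neither listed nor needed, are in the scene too. There is more than one size of the tea_box; the job needs the larger.

How it is judged:
By the outcome, as a careful person would: the job done as asked, in the order asked, and still so for the second after the job is handed in, with the robot touching nothing.
It also fails if it takes over 35 s, if anything falls off the work surface, if the arm or the gripper's body presses on something with over 40 N, if the wrist force passes 120 N, or if a joint passes its speed limit or range.

## Working session

There is one attempt and no reset: what is moved stays moved. The work goes in short steps, Python scripts to look and compute and a tool call to move; the robot and the scene stay as the last step left them, time stands still between calls to the robot, and variables do not carry over. Pictures are saved under pics/ and viewed, at most 10 in all, crops included, and the job is handed in when it is done.

Besides the shell and the picture viewer there is one more tool, called after "Request:" as name(argument=value, ...) on one line, values as JSON. step_arm: Moves the arm, as the interface text tells. Its arguments: {"type":"object","properties":{"moves":{"type":"array","items":{"type":"number"}},"grip_force":{"type":"number"}},"required":["moves"]}

```bash
mkdir -p pics; cat > h.py <<'E'
import numpy as np, cv2
from station import manip
def snap(n):
    s=manip.snapshot(n); s['f']=200/np.tan(np.radians(s['fovy'])/2); return s
def cloud(s):
    z=s['z_map']; v,u=np.mgrid[:400,:640]
    P=np.stack([(u-s['cx'])/s['f']*z,(v-s['cy'])/s['f']*z,z],-1)
    W=(P-s['t'])@s['R']; W[z==0]=np.nan; return W
E
python3 - <<'E'
from h import *
for n in('side','top'):
    s=snap(n); cv2.imwrite(f'pics/{n}0.png',s['color']); np.savez(f'{n}0.npz',W=cloud(s),c=s['color'])
    print(n,s['fovy'],-s['R'].T@s['t'],s['R'][2])
st=manip.sense(); print(st['tcp_pos'],st['tool_rot'],st['force'],st['finger_gap'],st['t'])
E
```

```text
side 56.559575619860226 [0.32899877 0.77269404 0.38578478] [ 0.34597912 -0.86593083 -0.36119559]
top 45.34915740076225 [0.50097469 0.04616406 0.91647099] [ 0.13412655 -0.03690371 -0.99027682]
[0.2174239  0.58542604 0.30303877] [ 1.76958089e-01  9.84217918e-01 -9.00767160e-04 -3.37029157e-04] [-0.78011053 -0.70518715 -0.33317195] 1.000958491471467 0.1
```

View pics/side0.png

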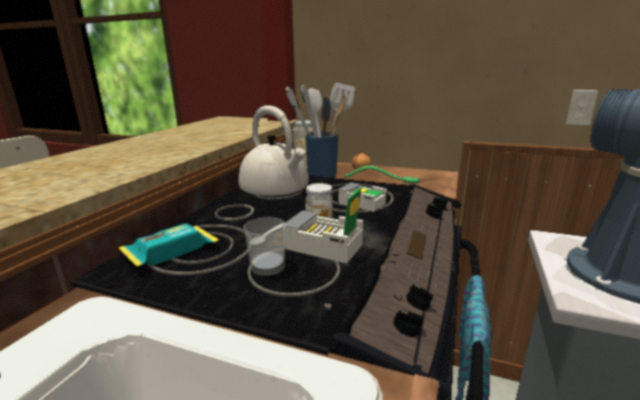

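View pics/top0.png

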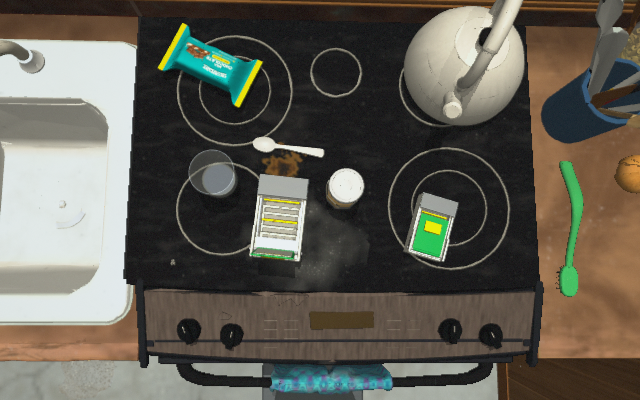

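The side view shows the open large box at about (325,235) with its flap upright at (353,212). In the top view the lip is at (283,187), the upright flap at (275,255), the tumbler at (213,175), the jar at (345,188) and the spoon at (290,148). The smaller box at (432,228) is a decoy.

```bash
python3 - <<'E'
from h import *
d=np.load('top0.npz'); W=d['W'];c=d['c'].astype(int)
def box(W,m,n):
    P=W[m]; print(n,len(P),P.min(0).round(3),P.max(0).round(3),P.mean(0).round(4))
    return P
z=W[...,2]; vv,uu=np.mgrid[:400,:640]
r=(uu>240)&(uu<318)&(vv>165)&(vv<275)
sat=c.max(-1)-c.min(-1)
lip=r&(vv<200)&(z>.048)&(z<.066)&(sat<25)
P=box(W,lip,'lip'); rc=cv2.minAreaRect((P[:,:2]*1000).astype(np.float32)); print(rc)
m=r&(z>.03)&(z<.07); Q=box(W,m,'box'); print(cv2.minAreaRect((Q[:,:2]*1000).astype(np.float32)))
e=r&(z>.1); box(W,e,'flaptop')
for n,(u0,u1,v0,v1) in dict(tum=(185,240,145,200),jar=(322,368,162,215),spoon=(248,328,132,160)).items():
    box(W,(uu>u0)&(uu<u1)&(vv>v0)&(vv<v1)&(z>(.004 if n=='spoon' else .05)),n)
print('stove z',np.nanmedian(z[230:260,180:230]))
d=np.load('side0.npz'); W=d['W'];c=d['c'].astype(int);vv,uu=np.mgrid[:400,:640]
g=(uu>335)&(uu<368)&(vv>180)&(vv<245)&(c[...,1]>c[...,2]+30)&(c[...,1]>c[...,0]+30)
P=box(W,g,'green side')
y=(uu>335)&(uu<368)&(vv>180)&(vv<245)&(c[...,2]>c[...,0]+60)&(c[...,1]>c[...,0]+60)
box(W,y,'yellow')
s=cv2.imread('pics/side0.png')[170:270,230:380]; cv2.imwrite('pics/crop.png',cv2.resize(s,None,fx=5,fy=5,interpolation=2))
E
```

```text
lip 1029 [0.615 0.034 0.048] [0.66  0.126 0.061] [0.6376 0.0803 0.0565]
((633.7957153320312, 80.37330627441406), (90.11846160888672, 46.60434341430664), 84.66522979736328)
box 2644 [0.505 0.034 0.03 ] [0.66  0.139 0.068] [0.5895 0.085  0.0485]
((582.5531616210938, 85.62210083007812), (94.30998229980469, 149.90533447265625), 84.1982650756836)
flaptop 230 [0.506 0.058 0.1  ] [0.52  0.127 0.14 ] [0.5129 0.0918 0.1253]
tum 664 [0.617 0.163 0.05 ] [0.696 0.243 0.094] [0.664  0.2103 0.075 ]
jar 1116 [ 0.604 -0.063  0.05 ] [ 0.666 -0.001  0.099] [ 0.6324 -0.0302  0.0909]
spoon 342 [0.704 0.004 0.004] [0.749 0.146 0.013] [0.7233 0.0786 0.0066]
stove z -0.0008526405968294065
green side 219 [nan nan nan] [nan nan nan] [nan nan nan]
yellow 112 [ 0.509 -0.227  0.038] [0.574 0.115 0.124] [0.5236 0.0307 0.0951]
```

View pics/crop.png

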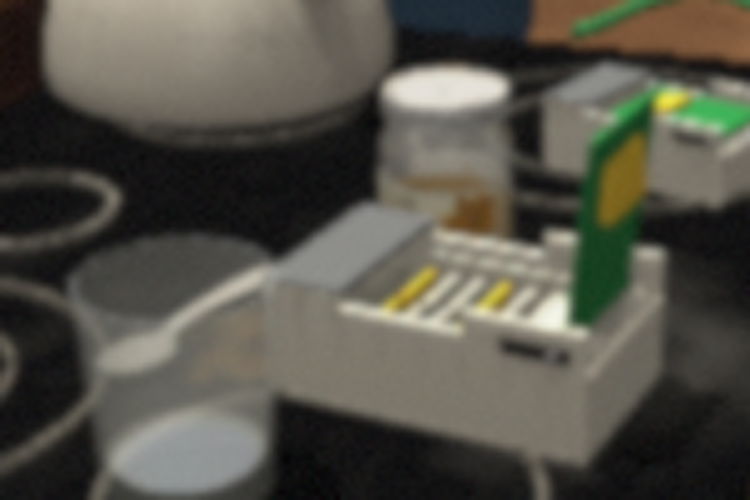

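The crop shows the large box from behind and to the side. Its flap is roughly upright at (610,210), with the yellow step on the face towards the robot. I still need the slide and angle, so I'll fit the flap plane.

```bash
python3 - <<'E'
from h import *
d=np.load('side0.npz'); W=d['W'];c=d['c'].astype(int)
o=np.array([.5825,.0856]);a=np.radians(-5.5);ex=np.array([np.cos(a),np.sin(a)]);ey=np.array([-ex[1],ex[0]])
D=W[...,:2]-o; B=np.stack([D@ex,D@ey,W[...,2]],-1)*1000
vv,uu=np.mgrid[:400,:640]
win=(uu>335)&(uu<368)&(vv>180)&(vv<245)
sat=c.max(-1)-c.min(-1)
m=win&(c[...,0]<60)&(sat>25)&(abs(B[...,1])<42)&(B[...,2]>55)&(B[...,0]<-20)
P=B[m]; print(len(P),P.min(0),P.max(0))
for lo in range(55,145,10):
    k=(P[:,2]>=lo)&(P[:,2]<lo+10)
    if k.any(): print(lo,k.sum(),np.median(P[k],0).round(1))
# box checks: side wall and ear points in side view
d2=np.load('top0.npz');W=d2['W'];D=W[...,:2]-o;T=np.stack([D@ex,D@ey,W[...,2]],-1)*1000
m=(abs(T[...,1])<50)&(abs(T[...,0])<85)&(T[...,2]>100);P=T[m]
for lo in range(100,145,10):
    k=(P[:,2]>=lo)&(P[:,2]<lo+10)
    if k.any(): print('top',lo,k.sum(),np.median(P[k],0).round(1),P[k].min(0).round(1),P[k].max(0).round(1))
E
```

```text
389 [-73.85953173 -33.44879292  55.04305417] [-61.39025795  37.21567299 135.4635036 ]
55 37 [-62.4   5.4  60.2]
65 44 [-63.8   1.3  70.8]
75 48 [-65.2   6.1  80.3]
85 30 [-66.   15.3  88.2]
95 47 [-71.9  19.8 100.8]
105 61 [-72.3  14.6 109.5]
115 65 [-71.3  11.4 119.9]
125 54 [-71.2   4.5 130.1]
135 3 [-72.  -15.3 135.4]
top 100 39 [-66.   -3.5 104.2] [-75.  -33.6 100. ] [-64.9  33.6 109.7]
top 110 37 [-6.720e+01  1.000e-01  1.145e+02] [-74.  -33.9 110.6] [-66.   31.2 119.6]
top 120 36 [-68.1  -0.6 124.7] [-73.4 -34.4 120. ] [-67.2  33.3 129.9]
top 130 118 [-71.2   1.1 135.7] [-73.4 -34.7 130.2] [-68.6  35.  139.6]
```

Request:
step_arm(moves=[0,0.55,-1,-0.25,0.083,0,0.55,-1,-0.25,0.083,0,0.55,-1,-0.25,0.083,0,0.55,-1,-0.25,0.083,0,0.55,-1,-0.25,0.083])

```text
t: 0.72
tcp_pos: [0.3284, 0.3831, 0.2529]
tool_rot: [0.05, 0.999, -0.001, -0.001]
force: [0.0, 0.3, -0.2]
finger_gap: 0.004
gripper_force: 0.0
```

Request:
step_arm(moves=[0,0.65,-1,0,0,0,0.65,-1,0,0,0,0.65,-1,0,0,0,0.65,-1,0,0,0,0.65,-1,0,0])

```text
t: 1.35
tcp_pos: [0.4603, 0.1842, 0.2542]
tool_rot: [0.05, 0.999, 0.0, 0.001]
force: [0.4, 0.1, 0.9]
finger_gap: 0.0
gripper_force: 0.0
```

Request:
step_arm(moves=[0,0.0,-0.3,0,0,0,0.09,-0.44,0,0,0,0.09,-0.44,-0.25,0,0,0.09,-0.44,-0.45,0,0,0.09,-0.44,-0.45,0])

```text
t: 1.98
tcp_pos: [0.4735, 0.0994, 0.1617]
tool_rot: [0.047, 0.999, 0.0, -0.004]
force: [0.2, 0.7, -1.1]
finger_gap: -0.001
gripper_force: 0.0
```

```bash
cat >> h.py <<'E'
o=np.array([.5825,.0856]);a=np.radians(-5.5);ex=np.array([np.cos(a),np.sin(a)]);ey=np.array([-ex[1],ex[0]])
def look(k):
    st=manip.sense(); D=st['tcp_pos'][:2]-o
    print('tip box mm',(D@ex*1000).round(1),(D@ey*1000).round(1),((st['tcp_pos'][2]-.073)*1000).round(1),st['force'].round(1) if hasattr(st['force'],'round') else st['force'])
    s=snap('side');t=snap('top')
    A=cv2.resize(s['color'][150:270,240:400],(640,480),interpolation=2)
    cv2.imwrite(f'pics/{k}.png',A)
    return s,t
E
python3 - <<'E'
from h import *
look('a1')
E
```

```text
tip box mm -109.8 3.2 88.7 [ 0.2  0.7 -1.1]
```

View pics/a1.png

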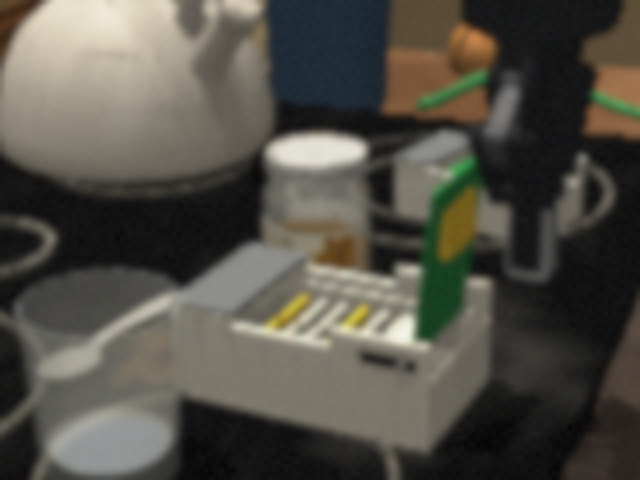

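The shut fingertip hangs at (530,270), behind the flap. I'll check its real extents from the depth data.

```bash
python3 - <<'E'
from h import *
for n in('side',):
    W=cloud(snap(n));D=W[...,:2]-o;B=np.stack([D@ex,D@ey,W[...,2]],-1)*1000
    m=(B[...,0]<-85)&(B[...,0]>-140)&(abs(B[...,1])<25)&(B[...,2]>60)&(B[...,2]<115)
    P=B[m];print(n,len(P))
    for lo in range(60,115,5):
        k=(P[:,2]>=lo)&(P[:,2]<lo+5)
        if k.any():print(lo,k.sum(),P[k].min(0).round(1),P[k].max(0).round(1))
E
```

```text
side 122
90 10 [-115.7    8.1   92.3] [-100.9   10.6   94.9]
95 23 [-118.6   -2.8   95.1] [-97.4  15.1 100. ]
100 29 [-1.184e+02 -1.000e-01  1.001e+02] [-96.8  17.7 105. ]
105 27 [-119.     0.   105.7] [-96.5  18.9 109.7]
110 33 [-118.3    1.   110.1] [-96.4  18.5 114.8]
```

Request:
step_arm(moves=[0,0.1,-0.015,0,0,0,0.154,-0.02,0,0,0,0.18,-0.023,0,0,0,0.21,-0.025,0,0,0,0.235,-0.028,-0.005,0,0,0.26,-0.03,-0.01,0,0,0.28,-0.033,-0.02,0,0,0.295,-0.034,-0.028,0,0,0.315,-0.036,-0.04,0,0,0.329,-0.037,-0.05,0,0,0.329,-0.037,-0.05,0])

```text
t: 3.5
tcp_pos: [0.5417, 0.0904, 0.1537]
tool_rot: [0.048, 0.999, -0.0, 0.0]
force: [-0.1, 0.2, -0.4]
finger_gap: -0.0
gripper_force: 0.1
```

```bash
python3 - <<'E'
from h import *
look('a2')
E
```

```text
tip box mm -41.0 0.8 80.7 [-0.1  0.2 -0.4]
```

View pics/a2.png

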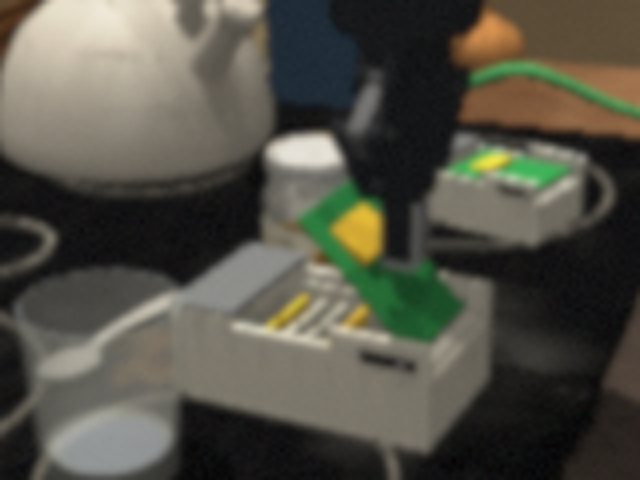

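The flap is at about 45°, and the tip at (405,255) sits just behind the yellow step. I'll carry on folding it.

Request:
step_arm(moves=[0,0.01,-0.001,-0.02,0,0,0.018,-0.002,-0.035,0,0,0.026,-0.003,-0.055,0,0,0.034,-0.003,-0.07,0,0,0.042,-0.004,-0.09,0,0,0.046,-0.004,-0.11,0,0,0.05,-0.005,-0.13,0,0,0.05,-0.005,-0.145,0,0,0.05,-0.005,-0.145,0])

```text
t: 4.72
tcp_pos: [0.5512, 0.0894, 0.1246]
tool_rot: [0.048, 0.999, -0.0, -0.0]
force: [0.2, -0.8, 1.3]
finger_gap: 0.002
gripper_force: 0.6
```

```bash
cat >> h.py <<'E'
def flap(s):
    W=cloud(s);D=W[...,:2]-o;B=np.stack([D@ex,D@ey,W[...,2]],-1)*1000;c=s['color'].astype(int)
    g=(c[...,1]>c[...,2]+30)&(c[...,1]>c[...,0]+30)&(abs(B[...,1])<40)&(B[...,0]>-80)&(B[...,0]<60)&(B[...,2]>35)
    P=B[g];print('green',len(P),P.min(0).round(1),P.max(0).round(1))
    f=P[(P[:,0]>-55)];print('slope z=ax+b',np.polyfit(f[:,0],f[:,2],1))
    y=(c[...,2]>c[...,0]+60)&(c[...,1]>c[...,0]+60)&(abs(B[...,1])<22)&(B[...,0]>-40)&(B[...,0]<37)&(B[...,2]>46)
    Q=B[y];print('yellow',len(Q),np.percentile(Q,[3,50,97],axis=0).round(1).tolist() if len(Q) else '')
E
python3 - <<'E'
from h import *
s,t=look('a3')
flap(s);flap(t)
E
```

```text
tip box mm -31.5 0.8 51.6 [ 0.2 -0.8  1.3]
green 322 [-68.4 -39.1  36.8] [ 50.   37.1 183.4]
slope z=ax+b [3.72665648e-02 5.35918504e+01]
yellow 111 [[-10.2, -15.1, 54.5], [0.2, 4.4, 57.6], [17.4, 21.1, 59.9]]
green 24 [-21.5 -39.7  50.2] [ 28.1 -32.6 399.3]
slope z=ax+b [ -7.06082897 170.58981519]
yellow 0
```

View pics/a3.png

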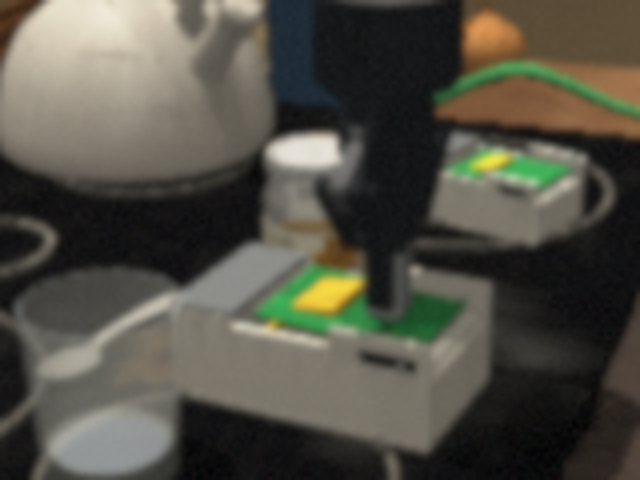

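The flap is almost flat. Its front edge at (265,300) is still short of the lip, and the tip at (385,310) is behind the step. I'll press down a little more.

Request:
step_arm(moves=[0,0,0,-0.006,0,0,0,0,-0.012,0,0,0,0,-0.012,0])

```text
t: 5.2
tcp_pos: [0.5512, 0.0895, 0.1226]
tool_rot: [0.047, 0.999, -0.0, -0.0]
force: [-0.1, -0.2, 3.7]
finger_gap: 0.002
gripper_force: 1.7
```

Request:
step_arm(moves=[0,0,0,-0.005,0,0,0,0,-0.01,0,0,0,0,-0.01,0])

```text
t: 5.58
tcp_pos: [0.5512, 0.0895, 0.1221]
tool_rot: [0.047, 0.999, -0.0, -0.0]
force: [-1.9, -0.0, 14.9]
finger_gap: -0.001
gripper_force: 7.4
```

```bash
python3 - <<'E'
from h import *
s,t=look('a4')
W=cloud(s);D=W[...,:2]-o;B=np.stack([D@ex,D@ey,W[...,2]],-1)*1000;c=s['color'].astype(int)
g=(c[...,1]>c[...,2]+30)&(c[...,1]>c[...,0]+30)&(abs(B[...,1])<33)&(B[...,0]>-55)&(B[...,0]<45)&(abs(B[...,2]-52)<12)
P=B[g];print(len(P),P[:,0].max(),np.polyfit(P[:,0],P[:,2],1),np.percentile(P[:,0],[2,98]))
E
```

```text
tip box mm -31.5 0.9 49.1 [-1.9 -0.  14.9]
211 30.942336448745177 [-5.18559666e-03  5.04067751e+01] [-53.4495547   29.81165123]
```

The flap is flat, with its edge about 6 mm short of the lip. Next I push it forward.

Request:
step_arm(moves=[0,0.02,-0.002,0.002,0,0,0.04,-0.004,0.002,0,0,0.055,-0.005,0.002,0,0,0.07,-0.007,0.002,0,0,0.085,-0.008,0.002,0,0,0.1,-0.01,0.002,0,0,0.11,-0.011,0.002,0,0,0.12,-0.012,0.002,0,0,0.13,-0.013,0.002,0,0,0.13,-0.013,0.002,0])

```text
t: 6.92
tcp_pos: [0.5719, 0.0874, 0.1219]
tool_rot: [0.047, 0.999, -0.0, -0.007]
force: [-11.2, 1.7, 18.7]
finger_gap: -0.002
gripper_force: 9.7
```

```bash
python3 - <<'E'
from h import *
s,t=look('a5')
flap(s)
E
```

```text
tip box mm -10.7 0.8 48.9 [-11.2   1.7  18.7]
green 219 [-43.2 -31.5  48.4] [39.6 38.3 61.9]
slope z=ax+b [-1.15827244e-02  5.05136191e+01]
yellow 100 [[9.9, -14.7, 50.2], [19.5, 7.8, 53.9], [35.1, 21.3, 57.0]]
```

View pics/a5.png

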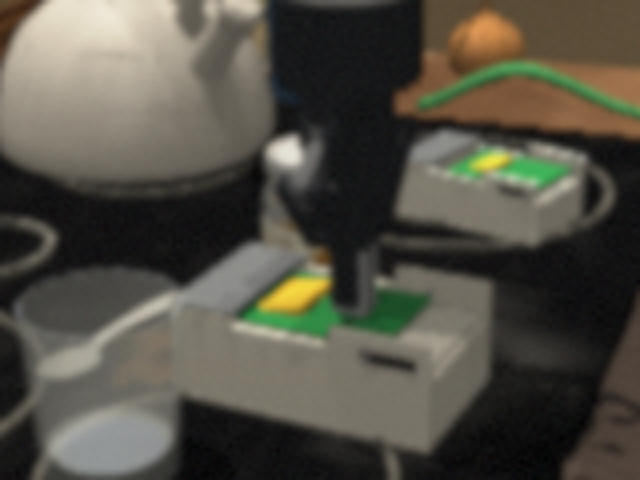

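The flap's edge is under the lip at (265,310), and the yellow step at (295,295) has moved forward about 19 mm. Friction did most of that, so I'll ease the pressure, bring the tip up to the step and push firmly home.

Request:
step_arm(moves=[0,0,0,0.006,0,0,0.01,-0.001,0.006,0,0,0.02,-0.002,0.006,0,0,0.03,-0.003,0.006,0,0,0.03,-0.003,0.006,0])

```text
t: 7.65
tcp_pos: [0.5789, 0.0868, 0.1221]
tool_rot: [0.047, 0.999, 0.0, -0.006]
force: [-7.9, 0.6, 10.9]
finger_gap: -0.003
gripper_force: 5.6
```

```bash
python3 - <<'E'
from h import *
s,t=look('a6')
flap(s)
E
```

```text
tip box mm -3.7 0.9 49.1 [-7.9  0.6 10.9]
green 232 [-43.3 -30.2  48.6] [38.5 36.9 53. ]
slope z=ax+b [-1.34318139e-02  5.04862436e+01]
yellow 87 [[6.3, -14.8, 51.0], [21.7, 9.5, 54.4], [35.3, 21.3, 60.4]]
```

Request:
step_arm(moves=[0,0.01,-0.001,0.003,0,0,0.02,-0.002,0.003,0,0,0.03,-0.003,0.003,0,0,0.03,-0.003,0.003,0])

```text
t: 8.25
tcp_pos: [0.583, 0.0865, 0.122]
tool_rot: [0.047, 0.999, 0.0, -0.008]
force: [-11.4, 1.3, 10.5]
finger_gap: 0.003
gripper_force: 8.9
```

Request:
step_arm(moves=[0,0.015,-0.002,0.003,0,0,0.03,-0.003,0.003,0,0,0.03,-0.003,0.003,0])

```text
t: 8.62
tcp_pos: [0.5841, 0.0864, 0.1216]
tool_rot: [0.047, 0.999, 0.0, -0.015]
force: [-17.6, 0.9, 14.0]
finger_gap: 0.002
gripper_force: 11.5
```

The push has hit a solid stop. I'll release by lifting as I relax the push, then retreat.

Request:
step_arm(moves=[0,-0.02,0.002,0.02,0,0,-0.03,0.003,0.06,0,0,-0.04,0.004,0.2,0,0,-0.04,0.004,0.5,0,0,-0.3,0.03,0.7,0,0,-0.6,0.06,0.7,0,0,-0.6,0.06,0.7,0,0,-0.6,0.06,0.7,0,0,-0.6,0.06,0.7,0])

```text
t: 9.75
tcp_pos: [0.4776, 0.0968, 0.2635]
tool_rot: [0.048, 0.999, 0.0, 0.001]
force: [0.4, 1.0, 0.3]
finger_gap: -0.0
gripper_force: 0.0
```

```bash
python3 - <<'E'
from h import *
s,t=look('a7')
flap(s);flap(t)
cv2.imwrite('pics/a7t.png',cv2.resize(t['color'][120:280,170:390],(770,560),interpolation=2))
E
```

```text
tip box mm -105.5 1.1 190.5 [0.4 1.  0.3]
green 405 [-43.6 -39.5  48.6] [39.2 36.5 54.4]
slope z=ax+b [3.12127848e-02 5.21310172e+01]
yellow 103 [[9.4, -14.6, 54.0], [20.4, 6.5, 56.8], [35.2, 21.4, 59.5]]
green 1419 [-44.5 -35.   39.3] [37.3 34.9 55.8]
slope z=ax+b [2.98406555e-02 5.09330383e+01]
yellow 323 [[8.7, -19.1, 51.8], [21.0, -0.4, 55.6], [34.0, 18.4, 58.9]]
```

View pics/a7.png

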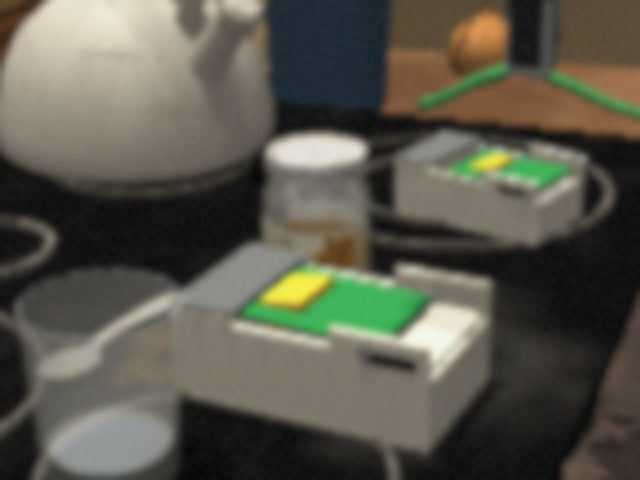

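View pics/a7t.png

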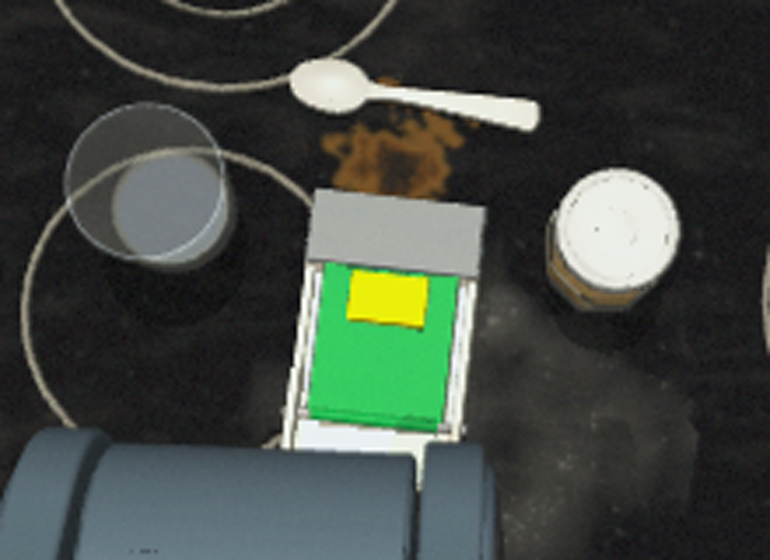

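The flap is held shut beneath the lip at (390,265). Its step is about 9 mm past the box origin, so the slide is about 24 mm, at the front stop. The jar, tumbler and spoon have not moved.

```bash
python3 -c "
from station import manip
print(manip.sign_off())"
```

```text
the job is handed in; nothing more can be done
None
```

The large tea box is shut and handed in: the flap was folded flat, pushed by its thumb step to the front stop, and stayed tucked under the lip after I let go, with the jar, tumbler and spoon left untouched.

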